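Find the dragging idler of the jar mill and change it

TASK

One of the two short black idler rollers of the jar mill has gritty bearings. Spin both by hand in their brackets to find the one that drags instead of running on, lift it out and put it in the red repair tub; then take the new roller from the blue stock tray, seat it fully home in the empty bracket, and at the end spin it and the good idler one after the other, so that both are seen running on freely by themselves together. Leave the pots standing where they are.

Things in the scene. Friction and masses are not known exactly. Their poses are not given: they have to be found in the camera images.
- idler_a_tube (a joint): idler roller a: angle of its tube about its axle (rad, without limit, either direction, starts within 0.3 of zero); how it changes after a push shows how long the tube runs on
- idler_a_center (a point): idler a, black with a yellow stripe: rubber tube 46 mm diameter, 44 mm long, on a steel axle 14 mm diameter, 66 mm long (11 mm stands out at each end); 0.35 kg. Point: middle of the axle; y axis along the axle. Starts lying in one of the two brackets, which one varies. One of idlers a and b drags: after a push it stops within about 0.3 s; a good one runs on for 5 s or more.
- idler_b_tube (a joint): idler roller b: angle of its tube about its axle (rad, without limit, either direction, starts within 0.3 of zero); how it changes after a push shows how long the tube runs on
- idler_b_center (a point): idler b, looks the same as idler a and starts in the other bracket: rubber tube 46 mm diameter, 44 mm long, on a steel axle 14 mm diameter, 66 mm long (11 mm stands out at each end); 0.35 kg. Point: middle of the axle; y axis along the axle. Stroking the shut fingertips across the top of a seated tube, 2 to 3 mm deep and square to its axle, spins it (under 20 N); the axle stays in its slots.
- spare_tube (a joint): the new roller: angle of its tube about its axle (rad, without limit, either direction, starts within 0.3 of zero); how it changes after a push shows how long the tube runs on
- spare_center (a point): new roller, white stripe, same sizes and axes as an idler; lies in a channel of the stock tray, its middle 26 mm above the bench, axle along the channel. Channel walls stand 3 mm from the tube and nearly as high, so there it can be taken only by the two axle ends; in a bracket only across the tube.
- seat_left (a point): seat point of the mill's bracket on the motor's side (+y): where the middle of a fully seated axle lies, 90 mm above the bench; y axis along the axle. A seated tube stands from 67 to 113 mm above the bench, its top 5 mm above the bracket's cheeks; the axle rests in the slots by its weight and lifts straight out
- seat_right (a point): seat point of the other bracket, 150 mm away along the mill's -y. Each bracket: two 9 mm cheeks, 50 mm apart inside, 68 mm outside, 42 mm wide along x, top 108 mm above the bench, each with a U slot 16.5 mm wide, flared at the mouth to 34 mm; axle ends finish 1 mm inside the outer faces, 3 mm play along y; foot plate 36 mm above the bench
- mill_front (a point): edge of the mill's base on the idlers' side, half-way between the brackets, at bench height, 60 mm to +x of the idlers' line; mill's axes. The mill is fixed. Its long driven roller (48 mm diameter, same height) lies parallel, 118 mm to -x of the idlers; motor, guard and control box stand at its +y end, from 138 mm to +y of this point, up to 120 mm high
- stock_tray: blue stock tray, fixed, 116 (x) by 158 (y) by 44 mm high, origin at its underside centre. Two open channels along y, each 52 mm wide and 150 mm long inside, floor 3 mm, their middles 28 mm to -x and +x of the origin. The new roller lies in one, a small carton (42 x 85 x 36 mm) in the other; which varies
- tub: red repair tub, open at the top, fixed, 140 mm (x) by 160 mm (y) by 55 mm high, walls and floor 5 mm; origin at its underside centre
- mat: black ribbed rubber bench mat, fixed, 118 (x) by 240 mm (y), origin at its underside centre. Four ribs along y at x = -40.5, -13.5, 13.5, 40.5 mm, tops 7 mm above the bench, sheet 3 mm thick. A roller laid along the ribs rests between two of them (x = -27, 0 or 27 mm), its middle about 27 mm above the bench, and does not roll away
- mug_center (a point): brown mug, 76 mm diameter, 92 mm high, with a handle; point half-way up
- vase_center (a point): grey vase, 84 mm diameter, 118 mm high; point half-way up
- mill_jar_center (a point): white porcelain mill jar with a steel lid, 100 mm diameter, 125 mm high; point half-way up
- bowl_center (a point): brown bowl, 90 mm diameter, 50 mm high; point half-way up
Mind the look-alikes: they are no part of the job. What is shaped like the part that bears spare_tube but turquoise is not meant.

How it is judged:
On the way, in this order (a step that is already met when the one before it is completed fails the run):
1. one idler roller has been spun in its bracket (turned more than 0.8 rad) ((distance between idler_a_center and seat_left below 0.006 m or distance between idler_a_center and seat_right below 0.006 m) and (distance between idler_b_center and seat_left below 0.006 m or distance between idler_b_center and seat_right below 0.006 m) and ((value of joint idler_a_tube above 0.8 rad or value of joint idler_a_tube below -0.8 rad) or (value of joint idler_b_tube above 0.8 rad or value of joint idler_b_tube below -0.8 rad))), for 0.02 s.
2. both idler rollers have been spun while both lie in their brackets ((distance between idler_a_center and seat_left below 0.006 m or distance between idler_a_center and seat_right below 0.006 m) and (distance between idler_b_center and seat_left below 0.006 m or distance between idler_b_center and seat_right below 0.006 m) and (value of joint idler_a_tube above 0.8 rad or value of joint idler_a_tube below -0.8 rad) and (value of joint idler_b_tube above 0.8 rad or value of joint idler_b_tube below -0.8 rad)), for 0.02 s.
3. one idler lies in the red tub, let go, the other still in its bracket ((((x of idler_a_center in the frame of tub between -0.065 and 0.065 m and y of idler_a_center in the frame of tub between -0.075 and 0.075 m and z of idler_a_center in the frame of tub below 0.045 m) and (distance between idler_b_center and seat_left below 0.006 m or distance between idler_b_center and seat_right below 0.006 m)) or ((x of idler_b_center in the frame of tub between -0.065 and 0.065 m and y of idler_b_center in the frame of tub between -0.075 and 0.075 m and z of idler_b_center in the frame of tub below 0.045 m) and (distance between idler_a_center and seat_left below 0.006 m or distance between idler_a_center and seat_right below 0.006 m))) and contact force between the fingers and idler_a below 0.05 N and contact force between the fingers and idler_b below 0.05 N), for 0.1 s.
4. the new roller lies fully home in the empty bracket, let go ((((x of idler_a_center in the frame of tub between -0.065 and 0.065 m and y of idler_a_center in the frame of tub between -0.075 and 0.075 m and z of idler_a_center in the frame of tub below 0.045 m) and (distance between idler_b_center and seat_left below 0.006 m or distance between idler_b_center and seat_right below 0.006 m)) or ((x of idler_b_center in the frame of tub between -0.065 and 0.065 m and y of idler_b_center in the frame of tub between -0.075 and 0.075 m and z of idler_b_center in the frame of tub below 0.045 m) and (distance between idler_a_center and seat_left below 0.006 m or distance between idler_a_center and seat_right below 0.006 m))) and (distance between spare_center and seat_left below 0.006 m or distance between spare_center and seat_right below 0.006 m) and contact force between the fingers and spare below 0.05 N), for 0.1 s.
5. both rollers in the mill run on by themselves, untouched, at the same time (faster than 0.8 rad/s for 0.5 s), as only good bearings do ((distance between spare_center and seat_left below 0.006 m or distance between spare_center and seat_right below 0.006 m) and (velocity of joint spare_tube above 0.8 rad/s or velocity of joint spare_tube below -0.8 rad/s) and contact force between the fingers and spare below 0.05 N and (((x of idler_a_center in the frame of tub between -0.065 and 0.065 m and y of idler_a_center in the frame of tub between -0.075 and 0.075 m and z of idler_a_center in the frame of tub below 0.045 m) and (distance between idler_b_center and seat_left below 0.006 m or distance between idler_b_center and seat_right below 0.006 m) and (velocity of joint idler_b_tube above 0.8 rad/s or velocity of joint idler_b_tube below -0.8 rad/s)) or ((x of idler_b_center in the frame of tub between -0.065 and 0.065 m and y of idler_b_center in the frame of tub between -0.075 and 0.075 m and z of idler_b_center in the frame of tub below 0.045 m) and (distance between idler_a_center and seat_left below 0.006 m or distance between idler_a_center and seat_right below 0.006 m) and (velocity of joint idler_a_tube above 0.8 rad/s or velocity of joint idler_a_tube below -0.8 rad/s))) and contact force between the fingers and idler_a below 0.05 N and contact force between the fingers and idler_b below 0.05 N), for 0.5 s.
At the end, for the whole second after the job is handed in: the dragging idler lies at rest in the red tub (which one it was shows when the two rollers left in the mill are spun); the good idler and the new roller lie fully home in the mill's two brackets, the middle of each axle within 6 mm of its seat point (their tubes may still be turning) ((((x of idler_a_center in the frame of tub between -0.065 and 0.065 m and y of idler_a_center in the frame of tub between -0.075 and 0.075 m and z of idler_a_center in the frame of tub below 0.045 m) and (distance between idler_b_center and seat_left below 0.006 m or distance between idler_b_center and seat_right below 0.006 m)) or ((x of idler_b_center in the frame of tub between -0.065 and 0.065 m and y of idler_b_center in the frame of tub between -0.075 and 0.075 m and z of idler_b_center in the frame of tub below 0.045 m) and (distance between idler_a_center and seat_left below 0.006 m or distance between idler_a_center and seat_right below 0.006 m))) and (distance between spare_center and seat_left below 0.006 m or distance between spare_center and seat_right below 0.006 m) and linear speed of each of idler_a, idler_b, spare below 0.02 m/s); the robot touches nothing.
It fails at once if the mug is pushed more than 40 mm or tipped over (distance of mug_center from where it was at the start of the episode above 0.04 m or angle between mug_center's own z axis and vertical above 0.5 rad).
It fails at once if the vase is pushed more than 40 mm or tipped over (distance of vase_center from where it was at the start of the episode above 0.04 m or angle between vase_center's own z axis and vertical above 0.5 rad).
It fails at once if the lidded mill jar is pushed more than 40 mm or tipped over (distance of mill_jar_center from where it was at the start of the episode above 0.04 m or angle between mill_jar_center's own z axis and vertical above 0.5 rad).
It fails at once if the bowl is pushed more than 40 mm or tipped over (distance of bowl_center from where it was at the start of the episode above 0.04 m or angle between bowl_center's own z axis and vertical above 0.5 rad).
It also fails if it takes over 72 s, if anything falls off the work surface, if the arm or the gripper's body presses on something with over 40 N, if the wrist force passes 120 N, or if a joint passes its speed limit or range.

ROBOT

A 6-joint arm with a two-finger parallel gripper is mounted at the origin on the work surface. World frame = base frame: x ahead of the robot, y to its left, z up, the work surface at z = 0. Lengths are in m, angles in rad, forces in N, time in s.
With the tool pointing down it reaches from about 0.3 to 0.775 m from the base axis. Payload 14.6 kg.
Tool frame: the origin (TCP) lies on the centre line of the jaws, within the pads' length; the fingertips stand 14 mm ahead of it and the grasp point (between the pads) lies 5 mm behind it; x points along the fingers, y is the direction in which the jaws open and shut, and the axes are right-handed (so a half turn about x gives the same grasp; the last joint's range is limited). The gripper opens to 94 mm and grips with 3 to 60 N. Pads are 16 mm wide; open, the fingers measure 119 mm over their backs; the gripper's body (75 mm by 177 mm) begins 78 mm behind the grasp point.
Start: joints at [-1.27, 0.3, 1.521, -0, 1.321, -0.067], TCP at [0.198, -0.513, 0.219] pointing down, gripper open.
Joint ranges: [-3.03, 3.03], [-0.79, 2.21], [0.23, 2.52], [-1.04, 4.18], [0, 3.07], [-2.55, 2.55]. Speed limits (rad/s): [2.22, 2.22, 2.57, 3.14, 3.14, 3.14].

INTERFACE

Orientations are given as [roll, pitch, yaw] about the fixed x, y, z axes, in that order (R = Rz(yaw) Ry(pitch) Rx(roll)).
In Python, from station import * gives the robot as it stands. The module is installed in compiled form; this text tells all that it offers.
- The arm moves only by the shell command python3 -m handwheel 'ROWS' [FORCE]. ROWS is JSON, a list of rows, each a list of 3 entries, a list of its own where there are three numbers: the shift along the tool's x, y, z in mm, then the turn about the tool's x in rad, then the gripper command: -1 is fully open, 1 is shut, values between are in proportion. In form: [[[dx, dy, dz], spin, gripper], ...]. A call has exactly 5 rows; each row is the pose to reach, as a shift and turn from the pose measured when the call began, along the tool's axes at that moment; what a row does not reach only later rows make up. A row lasts 1/10 s, in which the tool goes at most 50 mm and 8.59 degrees, less where a joint would pass 70% of its speed; a pose out of reach is approached as far as the arm can. A call with a gripper value outside its range is refused whole. The fingers move at their own pace and stop on an object; FORCE is the grip in N (left out, the last holds). Time passes only in rows, so rows that repeat a pose let the fingers close, or fill a call up. It gives the time, the measured TCP pose, the force and the opening at its end, in the units of the state.
- get_obs(): the state, without advancing time (a new reading comes with each control period).
- camera(name): name is "side" or "top" or "wrist"; returns (picture, depth): 480x640x3 uint8, blue, green, red; 480x640 float32, m along the optical axis (not along the pixel's ray), 0 where there is no reading.
- camera_info(name): a dict with "fx", "fy", "cx", "cy" (pixels), "extrinsics" (4x4, takes a point from camera to world coordinates). Camera axes: x right, y down, z forward; pixel columns grow to the right and rows downward; lengths in m; the calibration is good to about 2 mm. A picture is of the moment at which its call begins: read the wrist's pose just before it. camera_info takes no time and is no camera call; for the wrist camera it gives the pose at the moment of the call.
- hand_in(): hands the job in, once; it reports no verdict.
The state is a dict: "time_s": time; "qpos": joint angles; "joint_vel": joint speeds; "tau": joint torques, N m; "ee_pos": TCP position; "eef_rot": TCP orientation; "force": force on the tool from outside, world axes, zero at the start; "moment": the same for the moment, N m; "grip_width": finger opening in m.
Only numpy, scipy, OpenCV 4.12 (cv2) and the standard library are available. Lean on these libraries where they do the work, as an engineer would, in place of code of your own. Each camera call takes 0.05 s, during which the arm holds its last target. There are 200 camera calls.

## Working session

There is one attempt and no reset: what is moved stays moved. The work goes in short steps, Python scripts to look and compute and a shell command to move; the robot and the scene stay as the last step left them, time stands still between calls to the robot, and variables do not carry over. Pictures are saved under pics/ and viewed, about 8 in all and at most 12, crops included, and the job is handed in when it is done.

```bash
mkdir -p pics; cat > h.py <<'E'
from station import *
import numpy as np, cv2
def shot(n,f):
    i=camera_info(n); im,d=camera(n); cv2.imwrite('pics/'+f+'.png',im); np.savez('pics/'+f+'.npz',im=im,d=d,K=[i['fx'],i['fy'],i['cx'],i['cy']],E=i['extrinsics']); return im,d,i
def load(f):
    z=np.load('pics/'+f+'.npz'); return z['im'],z['d'],z['K'],z['E']
def pts(d,K,E):
    v,u=np.mgrid[:480,:640]; P=np.stack([(u-K[2])/K[0]*d,(v-K[3])/K[1]*d,d],-1); return P@E[:3,:3].T+E[:3,3]
def ray(u,v,z,K,E):
    r=E[:3,:3]@np.array([(u-K[2])/K[0],(v-K[3])/K[1],1]); return E[:3,3]+r*(z-E[2,3])/r[2]
E
python3 - <<'E'
from h import *
o=get_obs(); print({k:np.round(v,3) for k,v in o.items()})
for n in('top','side'):
    im,d,i=shot(n,n+'0'); print(n,i['fx'],np.round(i['extrinsics'],3).tolist())
E
```

```text
{'time_s': np.float64(0.0), 'qpos': array([-1.27 ,  0.3  ,  1.522, -0.   ,  1.321, -0.067]), 'joint_vel': array([ 0.   , -0.001,  0.   , -0.   , -0.   , -0.001]), 'tau': array([-1.0000e-03, -5.3181e+01, -3.5274e+01,  7.1000e-02,  2.4000e-02,
       -0.0000e+00]), 'ee_pos': array([ 0.198, -0.513,  0.219]), 'eef_rot': array([-1.632,  1.57 ,  1.877]), 'force': array([-0.126,  0.141,  0.502]), 'moment': array([-0.008, -0.035, -0.042]), 'grip_width': np.float64(0.094)}
top 624.9386196084457 [[0.028, -0.983, 0.179, 0.257], [-1.0, -0.026, 0.009, -0.082], [-0.004, -0.179, -0.984, 1.486], [0.0, 0.0, 0.0, 1.0]]
side 478.4835120056395 [[-0.993, -0.092, 0.07, 0.46], [-0.113, 0.665, -0.738, 0.743], [0.022, -0.741, -0.671, 0.845], [0.0, 0.0, 0.0, 1.0]]
```

View pics/top0.png

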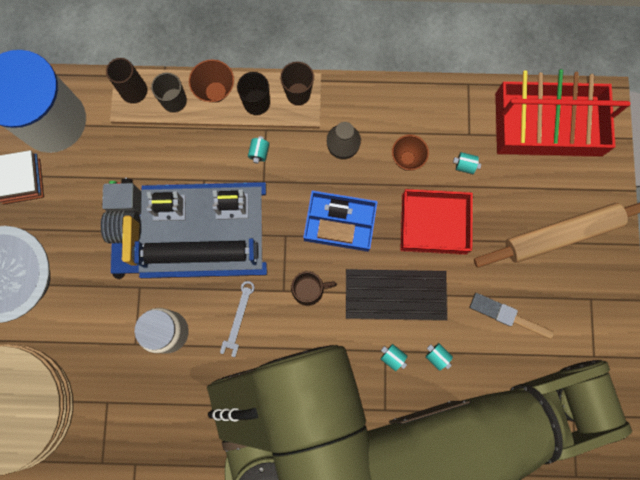

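View pics/side0.png

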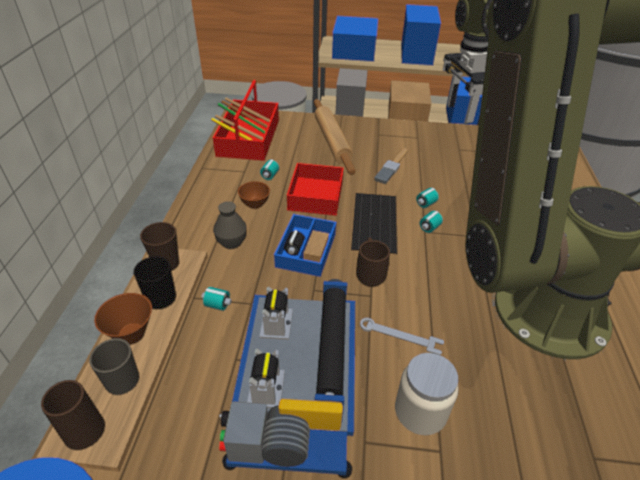

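The top view has +x up and +y left. The idlers are at (163,203) and (230,202). The tray at (340,221) has the white-striped roller in its far channel at (339,208). The tub is at (437,221), the mat at (397,294), the mug at (308,288), the vase at (344,140), the bowl at (410,153) and the jar at (160,330). The side view agrees.

```bash
cat >> h.py <<'E'
def ctr(mask,k=1):
    c,_=cv2.findContours(mask.astype(np.uint8),cv2.RETR_EXTERNAL,cv2.CHAIN_APPROX_NONE); return sorted(c,key=cv2.contourArea)[::-1][:k]
def wrect(c,z,K,E):
    p=np.array([ray(u,v,z,K,E)[:2] for u,v in c[:,0]],np.float32); r=cv2.minAreaRect(p*1000); return np.round(r[0],1),np.round(r[1],1),round(r[2],1)
def Rt():
    from scipy.spatial.transform import Rotation as R
    return R.from_euler('xyz',get_obs()['eef_rot']).as_matrix()
def go(x,y,z,jaw=None):
    "print tool shift mm and spin to put TCP at xyz with jaw axis at angle jaw (deg, world, mod 180)"
    o=get_obs(); R=Rt(); s=R.T@(np.array([x,y,z])-o['ee_pos'])*1000
    j=np.degrees(np.arctan2(R[1,1],R[0,1])); t=None
    if jaw is not None:
        t=(jaw-j+90)%180-90; t=np.radians(t)*np.sign(R[2,0])
    print('tool',np.round(s,1),'spin',t,'jaw now',round(j,2),'q6',round(o['qpos'][5],2),'t',round(o['time_s'],2))
E
python3 - <<'E'
from h import *
im,d,K,E=load('top0'); hsv=cv2.cvtColor(im,cv2.COLOR_BGR2HSV); H,S,V=cv2.split(hsv); P=pts(d,K,E)
blue=(H>100)&(H<125)&(S>120)&(V>60); red=((H<6)|(H>174))&(S>180)&(V>90); yel=(H>22)&(H<35)&(S>150)&(V>120)
def box(m,u0,u1,v0,v1):
    z=np.zeros_like(m); z[v0:v1,u0:u1]=m[v0:v1,u0:u1]; return z
def full(m): return cv2.convexHull(np.vstack(ctr(m,4)))
print('tray',wrect(full(box(blue,295,385,185,255)),.044,K,E))
print('tub',wrect(full(box(red,395,480,180,260)),.055,K,E))
print('mat',wrect(ctr(box((V<60),335,455,260,330))[0],.005,K,E))
print('mill',wrect(full(box(blue,108,275,170,285)),.01,K,E))
for n,u in(('L',(145,185)),('R',(212,250))):
    print(n,wrect(ctr(box(yel,*u,190,215))[0],.113,K,E), np.median(P[198:208,u[0]+14:u[1]-14,2]))
w=box((V>170)&(S<60),325,355,200,218); c=ctr(w)[0]; print('spare stripe',cv2.boundingRect(c),wrect(c,.049,K,E))
Z=P[...,2]
for n,b,lo,hi in(('mug',(288,325,268,306),.08,.1),('vase',(320,368,115,165),.1,.125),('bowl',(385,435,130,175),.035,.06),('jar',(128,195,300,358),.115,.135),('bracketL',(140,190,180,225),.1025,.1085),('bracketR',(210,252,180,225),.1025,.1085),('spare',(322,358,198,220),.03,.055),('carton',(312,362,215,245),.03,.045)):
    m=box((Z>lo)&(Z<hi),*b); q=P[m]; print(n,len(q),np.round(q.min(0),3),np.round(q.max(0),3))
E
```

```text
tray (array([ 571. , -125.7]), array([157.3, 121.3]), 82.1)
tub (array([ 573.2, -350.8]), array([165.1, 147.8]), 88.2)
mat (array([ 404.5, -262.5]), array([113.7, 235.7]), 0.8)
mill (array([546.1, 237.4]), array([226. , 369.9]), 3.0)
L (array([587. , 299.9]), array([0., 0.]), 0.0) 0.11063253151254626
R (array([604.3, 132.1]), array([ 7. , 43.1]), 1.5) 0.11018382670866511
spare stripe (325, 203, 27, 11) (array([ 600.1, -120.4]), array([62.4, 17. ]), 81.4)
mug 207 [ 0.371 -0.091  0.08 ] [ 0.441 -0.019  0.099]
vase 272 [ 0.745 -0.151  0.1  ] [ 0.787 -0.11   0.125]
bowl 349 [ 0.697 -0.333  0.035] [ 0.786 -0.246  0.058]
jar 1269 [0.26  0.229 0.115] [0.344 0.315 0.134]
bracketL 159 [0.571 0.248 0.103] [0.614 0.317 0.108]
bracketR 161 [0.578 0.099 0.103] [0.622 0.165 0.108]
spare 448 [ 0.573 -0.165  0.03 ] [ 0.628 -0.083  0.055]
carton 874 [ 0.514 -0.176  0.03 ] [ 0.587 -0.059  0.045]
```

```bash
python3 -c "
from h import *
go(.596,.205,.30,3)
print(np.round(Rt(),2).tolist())"
```

```text
tool [ -80.5 -526.8 -629.9] spin -1.255334385723499 jaw now -68.93 q6 -0.07 t 0.1
[[-0.0, 0.36, -0.93], [0.0, -0.93, -0.36], [-1.0, -0.0, -0.0]]
```

```bash
for i in 1; do
python3 -m handwheel '[[[-20,-40,-47],0,-1],[[-40,-80,-95],0,-1],[[-60,-120,-142],0,-1],[[-75,-145,-173],0,-1],[[-80,-175,-210],0,-1]]'
python3 -m handwheel '[[[0,-35,-42],0,1],[[0,-70,-84],0,1],[[0,-105,-126],0,1],[[0,-140,-168],0,1],[[0,-176,-210],0,1]]'
python3 -m handwheel '[[[0,-35,-42],-0.14,1],[[0,-70,-84],-0.28,1],[[0,-105,-126],-0.42,1],[[0,-140,-168],-0.56,1],[[0,-176,-210],-0.7,1]]'
done; python3 -c "
from h import *
go(.596,.205,.30,3)"
```

```text
time_s: 0.6
ee_pos: [0.3142, -0.3026, 0.2929]
eef_rot: [-2.847, 1.57, 0.662]
force: [0.7, 0.1, 1.0]
grip_width: 0.0943
time_s: 1.1
ee_pos: [0.4352, -0.0834, 0.293]
eef_rot: [-2.96, 1.57, 0.548]
force: [1.2, -0.1, -0.0]
grip_width: 0.0573
time_s: 1.6
ee_pos: [0.5561, 0.1355, 0.2928]
eef_rot: [2.961, 1.571, 0.892]
force: [1.9, -0.0, 0.8]
grip_width: 0.0178
tool [ -7.2   1.9 -80.1] spin -0.5499934567375583 jaw now -28.51 q6 0.67 t 1.6
```

```bash

python3 -m handwheel '[[[-7,2,-40],-0.14,1],[[-7,2,-80],-0.28,1],[[-7,2,-80],-0.42,1],[[-7,2,-80],-0.55,1],[[-7,2,-80],-0.55,1]]'
python3 -c "
from h import *
go(.596,.205,.30,3)
im,d,i=shot('wrist','w1');print(np.round(i['extrinsics'],3).tolist(),i['fx'])"
```

```text
time_s: 2.1
ee_pos: [0.5959, 0.2051, 0.2991]
eef_rot: [-1.428, 1.57, -2.944]
force: [-0.4, -0.1, 0.3]
grip_width: 0.0003
tool [-0.9  0.   0.1] spin 0.0025504941948677824 jaw now 3.15 q6 0.22 t 2.1
[[0.998, 0.053, 0.015, 0.591], [0.055, -0.957, -0.286, 0.288], [-0.001, 0.286, -0.958, 0.465], [0.0, 0.0, 0.0, 1.0]] 356.7620526323685
```

View pics/w1.png

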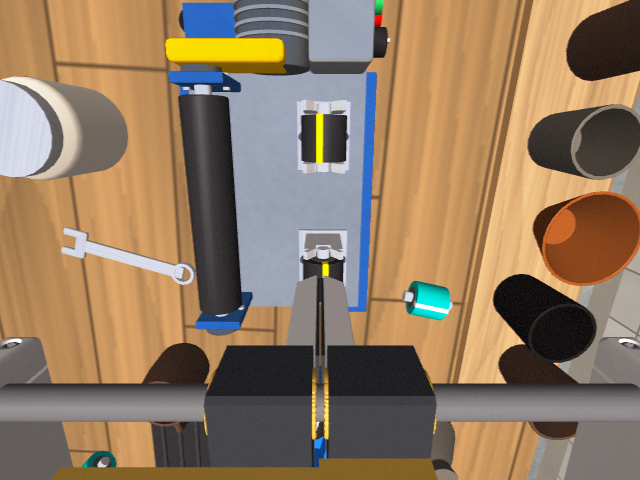

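The wrist view (right = +x, up = +y) shows the left idler at (324,137), cheeks from about row 100 to 172, and its stripe at column 320. The right one is partly hidden at (323,268).

```bash
python3 - <<'E'
from h import *
im,d,K,E=load('w1'); P=pts(d,K,E); Z=P[...,2]
for n,(u0,u1,v0,v1) in(('L',(285,365,90,185)),('R',(290,360,222,300))):
    q=P[v0:v1,u0:u1].reshape(-1,3); g=im[v0:v1,u0:u1].reshape(-1,3).max(1)
    t=q[(q[:,2]>.1)&(q[:,2]<.12)]; print(n,'all>0.1',np.round(np.percentile(t,[1,99],axis=0),4).tolist())
    b=q[(g<60)&(q[:,2]>.085)&(q[:,2]<.12)]; print('  tube',len(b),np.round(np.percentile(b,[1,50,99],axis=0),4).tolist())
    c=q[(g>110)&(q[:,2]>.1)&(q[:,2]<.1095)]; print('  cheek',len(c),np.round(np.percentile(c,[2,98],axis=0),4).tolist(),np.round(np.median(c[:,2]),4))
E
```

```text
L all>0.1 [[0.5731, 0.2508, 0.1003], [0.615, 0.3164, 0.1151]]
  tube 1212 [[0.5727, 0.2612, 0.0967], [0.6027, 0.2823, 0.1081], [0.6164, 0.304, 0.1134]]
  cheek 431 [[0.5724, 0.2494, 0.1002], [0.6155, 0.3177, 0.1093]] 0.1062
R all>0.1 [[0.5803, 0.1351, 0.1002], [0.6217, 0.1684, 0.1149]]
  tube 540 [[0.5807, 0.1334, 0.0939], [0.6038, 0.1494, 0.1068], [0.6233, 0.1564, 0.1134]]
  cheek 195 [[0.5794, 0.1558, 0.1002], [0.6207, 0.1685, 0.1091]] 0.1062
```

```bash

python3 -c "
from h import *
go(.564,.282,.1245,3)"
```

```text
tool [174.9 -28.  -78.7] spin -0.0026589981106590584 jaw now 2.85 q6 0.22 t 2.15
```

```bash

python3 -m handwheel '[[[40,-28,-25],0,1],[[80,-28,-60],0,1],[[125,-28,-79],0,1],[[165,-28,-79],0,1],[[175,-28,-79],0,1]]'
python3 -c "
from h import *
go(.564,.282,.1245,3)"
python3 -m handwheel '[[[0,20,0],0,1],[[0,42,0],0,1],[[0,64,0],0,1],[[-30,64,20],0,1],[[-60,50,60],0,1]]'
python3 -c "
from h import *
print(get_obs()['ee_pos'])
for k in range(4):
    im,d,i=shot('wrist','L%d'%k)
    hsv=cv2.cvtColor(im,cv2.COLOR_BGR2HSV); m=cv2.inRange(hsv,(22,150,100),(35,255,255)); m[:70]=0
    cs=[c for c in ctr(m,3) if len(c)>4]; print([(np.round(c[:,0].mean(0),1),cv2.contourArea(c)) for c in cs],get_obs()['time_s'])
"
```

```text
time_s: 2.65
ee_pos: [0.5617, 0.2819, 0.1193]
eef_rot: [-1.227, 1.562, -2.751]
force: [0.0, -0.9, 0.3]
grip_width: 0.0006
tool [-5.2  2.3 -0. ] spin -0.0055234944601758665 jaw now 2.68 q6 0.36 t 2.65
time_s: 3.15
ee_pos: [0.6161, 0.2259, 0.1793]
eef_rot: [-1.243, 1.562, -2.768]
force: [0.5, -0.3, 0.5]
grip_width: 0.0005
[0.61610505 0.22585491 0.17927927]
[(array([204.9,  73.1]), 216.5), (array([313.2, 421.3]), 68.5), (array([158.1,  73.1]), 54.5)] 3.2
[(array([269.9, 159.5]), 407.5), (array([313.2, 421.3]), 70.5), (array([325.8, 430.3]), 28.5)] 3.25
[(array([284.7, 165.2]), 606.0), (array([313.2, 421.3]), 67.5), (array([164.1,  71.4]), 42.0)] 3.3
[(array([305.8, 167.7]), 640.0), (array([201.9,  72.6]), 99.5), (array([313.2, 421.3]), 69.5)] 3.35
```

```bash

python3 -c "
from h import *
im,d,K,E=load('L3');P=pts(d,K,E);q=P.reshape(-1,3);g=im.reshape(-1,3).max(1)
b=q[(g<60)&(abs(q[:,0]-.594)<.035)&(abs(q[:,1]-.283)<.03)&(q[:,2]>.085)&(q[:,2]<.13)];print(len(b),np.round(np.percentile(b,[1,50,99],axis=0),4).tolist())
im,d,i=shot('wrist','L4')
m=cv2.inRange(cv2.cvtColor(im,cv2.COLOR_BGR2HSV),(22,150,100),(35,255,255));m[:100]=0
print([np.round(c[:,0].mean(0)) for c in ctr(m,2)])
go(.5718,.132,.135,3);print(get_obs()['eef_rot'],Rt()[:,0])"
```

```text
1887 [[0.5743, 0.2612, 0.0952], [0.6081, 0.2841, 0.1068], [0.618, 0.3044, 0.1123]]
[array([322., 166.]), array([313., 421.])]
tool [ 44.5 -47.6  91.6] spin -0.007814158934367404 jaw now 2.55 q6 0.25 t 3.4
[-1.23211009  1.56340999 -2.75835215] [-0.00685045 -0.00276193 -0.99997272]
```

L is still seated and running on, about 15–20 px per 0.05 s more than half a second after the stroke. Now R, letting the arm settle above it first.

```bash

python3 -m handwheel '[[[0,-30,45],0,1],[[10,-47,91],0,1],[[35,-47,91],0,1],[[42,-47,91],0,1],[[42,-47,91],0,1]]'
python3 -c "
from h import *
go(.5718,.132,.1245,3)"
```

```text
time_s: 3.9
ee_pos: [0.5721, 0.1335, 0.1364]
eef_rot: [-1.306, 1.561, -2.832]
force: [0.9, -0.0, 0.2]
grip_width: 0.0005
tool [11.9 -0.3  1.5] spin -0.007674432424070417 jaw now 2.56 q6 0.12 t 3.9
```

```bash

python3 -m handwheel '[[[6,0,1],0,1],[[12,0,1],0,1],[[12,20,1],0,1],[[12,42,1],0,1],[[12,64,1],0,1]]'
python3 -m handwheel '[[[-30,0,10],0,1],[[-60,-10,40],0,1],[[-60,-20,60],0,1],[[-60,-20,60],0,1],[[-60,-20,60],0,1]]'
python3 -c "
from h import *
for k in range(4):
    im,d,i=shot('wrist','R%d'%k)
    hsv=cv2.cvtColor(im,cv2.COLOR_BGR2HSV); m=cv2.inRange(hsv,(22,150,80),(35,255,255)); m[410:]=0
    cs=[c for c in ctr(m,4) if len(c)>4]; print([(np.round(c[:,0].mean(0),1),cv2.contourArea(c)) for c in cs],get_obs()['time_s'])
"
```

```text
time_s: 4.4
ee_pos: [0.6372, 0.1361, 0.1246]
eef_rot: [-1.28, 1.562, -2.806]
force: [0.5, -0.3, 0.2]
grip_width: -0.0001
time_s: 4.9
ee_pos: [0.6205, 0.0759, 0.1847]
eef_rot: [-1.305, 1.562, -2.831]
force: [-0.2, 0.7, 0.5]
grip_width: 0.0004
[(array([332.2, 163.9]), 125.5), (array([325.7, 405.7]), 5.5), (array([313.2, 407.4]), 5.0), (array([326.1, 392.6]), 3.5)] 4.95
[(array([332.3, 163.8]), 115.0), (array([313.2, 407.4]), 5.0), (array([325.7, 405.7]), 4.5), (array([326.1, 396.7]), 2.5)] 5.0
[(array([332.4, 164.1]), 92.5), (array([325.7, 405.7]), 6.5), (array([313.2, 407.4]), 5.0), (array([326.1, 396.7]), 2.5)] 5.05
[(array([332.5, 164.1]), 83.5), (array([325.7, 405.7]), 5.5), (array([313.4, 406.5]), 5.5), (array([326.1, 392.1]), 3.5)] 5.1
```

View pics/R3.png

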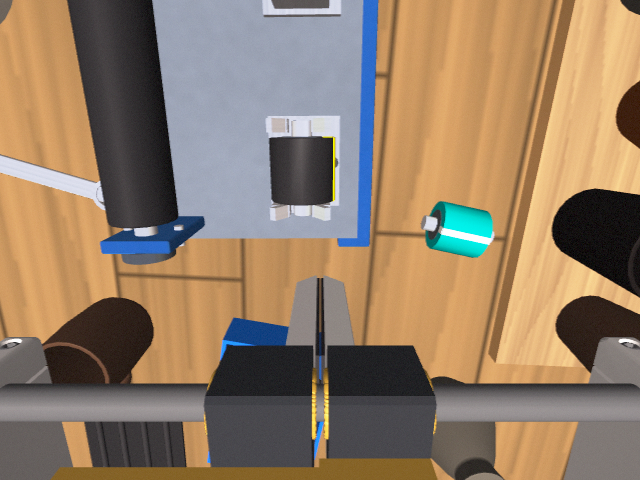

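R's stripe at (332,164) sits on the tube's +x edge and hardly moves. I'll confirm it has stopped and measure R again while there.

```bash

python3 -c "
from h import *
for k in (4,5):
    im,d,i=shot('wrist','R%d'%k)
    m=cv2.inRange(cv2.cvtColor(im,cv2.COLOR_BGR2HSV),(22,150,80),(35,255,255)); m[300:]=0
    c=ctr(m)[0];print(np.round(c[:,0].mean(0),1),cv2.contourArea(c))
P=pts(d,i and np.array([i['fx'],i['fy'],i['cx'],i['cy']]),np.array(i['extrinsics']));q=P[130:210,255:350].reshape(-1,3);g=im[130:210,255:350].reshape(-1,3).max(1)
b=q[(g<70)&(q[:,2]>.085)&(q[:,2]<.13)];print(len(b),np.round(np.percentile(b,[1,50,99],axis=0),4).tolist())
q=P[105:225,255:350].reshape(-1,3);g=im[105:225,255:350].reshape(-1,3).max(1)
c=q[(g>110)&(q[:,2]>.1)&(q[:,2]<.1095)];print(np.round(np.percentile(c,[2,98],axis=0),4).tolist())
go(.602,.134,.18,3)"
```

```text
[332.5 164.1] 78.5
[332.5 163.8] 83.0
3043 [[0.5824, 0.112, 0.0983], [0.6092, 0.1339, 0.1096], [0.6246, 0.1553, 0.1138]]
[[0.5804, 0.0997, 0.1003], [0.6234, 0.1677, 0.1091]]
tool [  4.5 -15.7 -58.8] spin -0.0061488039024163305 jaw now 2.65 q6 0.02 t 5.2
```

R is the dragger: no movement between frames, and still seated. Gripping it across the tube.

```bash

python3 -m handwheel '[[[0,-8,-30],0,-1],[[0,-16,-59],0,-1],[[0,-16,-59],0,-1],[[0,-16,-59],0,-1],[[0,-16,-59],0,-1]]'
python3 -m handwheel '[[[0,0,0],0,-1],[[0,0,0],0,-1],[[20,0,0],0,-1],[[40,0,0],0,-1],[[50,0,0],0,-1]]'
python3 -c "
from h import *
go(.602,.134,.089,3)"
```

```text
time_s: 5.7
ee_pos: [0.602, 0.1336, 0.1843]
eef_rot: [-1.287, 1.562, -2.812]
force: [-0.5, -0.5, 0.7]
grip_width: 0.0371
time_s: 6.2
ee_pos: [0.6011, 0.133, 0.1327]
eef_rot: [-1.313, 1.56, -2.839]
force: [-0.3, -0.4, -0.3]
grip_width: 0.077
tool [43.7  1.4 -1.1] spin -0.0071243398851792835 jaw now 2.59 q6 0.11 t 6.2
```

```bash

python3 -m handwheel '[[[22,1,-1],0,-1],[[42,1,-1],0,-1],[[44,1,-1],0,-0.2],[[44,1,-1],0,1],[[44,1,-1],0,1]]' 30
python3 -m handwheel '[[[0,0,0],0,1],[[0,0,0],0,1],[[0,0,0],0,1],[[-20,0,0],0,1],[[-60,0,0],0,1]]' 30
python3 -c "
from h import *
go(.573,-.351,.20,3)"
```

```text
time_s: 6.7
ee_pos: [0.6022, 0.1339, 0.0901]
eef_rot: [-1.284, 1.562, -2.81]
force: [0.4, -0.1, 0.4]
grip_width: 0.0733
time_s: 7.2
ee_pos: [0.6012, 0.1338, 0.1476]
eef_rot: [-1.355, 1.555, -2.881]
force: [-0.4, -0.4, -3.5]
grip_width: 0.0453
tool [-50.  -50.8 483.2] spin -0.007255715148713272 jaw now 2.58 q6 0.12 t 7.2
```

```bash

python3 -m handwheel '[[[-30,-5,45],0,1],[[-50,-10,90],0,1],[[-50,-15,140],0,1],[[-50,-20,190],0,1],[[-50,-25,240],0,1]]'
python3 -m handwheel '[[[0,-5,48],0,1],[[0,-10,96],0,1],[[0,-15,144],0,1],[[0,-20,192],0,1],[[0,-25,238],0,1]]'
python3 -c "
from h import *
go(.573,-.351,.036,0)"
```

```text
time_s: 7.7
ee_pos: [0.5874, -0.1054, 0.1988]
eef_rot: [-1.365, 1.555, -2.89]
force: [0.4, 0.1, -2.7]
grip_width: 0.0453
time_s: 8.2
ee_pos: [0.5726, -0.3462, 0.1996]
eef_rot: [-1.4, 1.555, -2.926]
force: [0.5, 0.1, -2.8]
grip_width: 0.0454
tool [163.6   2.8   4.3] spin 0.04514090831307616 jaw now 2.59 q6 -0.64 t 8.2
```

```bash

python3 -m handwheel '[[[40,2,4],0.04,1],[[85,3,4],0.04,1],[[130,3,4],0.04,1],[[155,3,4],0.04,1],[[163,3,4],0.04,1]]'
python3 -m handwheel '[[[0,0,0],0,1],[[0,0,0],0,-0.4],[[0,0,0],0,-0.4],[[0,0,0],0,-0.4],[[0,0,0],0,-0.4]]'
python3 -m handwheel '[[[-30,0,0],0,-0.4],[[-75,0,0],0,-0.4],[[-120,0,0],0,-1],[[-165,0,0],0,-1],[[-165,0,0],0,-1]]'
python3 -c "
from h import *
go(.597,-.125,.20,82)"
```

```text
time_s: 8.7
ee_pos: [0.5715, -0.3498, 0.0345]
eef_rot: [-1.564, 1.55, -3.129]
force: [-22.1, 14.0, 41.1]
grip_width: 0.0453
time_s: 9.2
ee_pos: [0.5716, -0.3499, 0.0348]
eef_rot: [-1.55, 1.55, -3.116]
force: [-0.5, 0.2, 0.7]
grip_width: 0.0655
time_s: 9.7
ee_pos: [0.5768, -0.3508, 0.2074]
eef_rot: [-1.05, 1.557, -2.616]
force: [-0.5, -0.9, -0.5]
grip_width: 0.0866
tool [   5.7   21.5 -225.7] spin -1.4259076356821796 jaw now 0.3 q6 -0.6 t 9.7
```

```bash

python3 -m handwheel '[[[0,5,-45],-0.14,-1],[[0,10,-90],-0.28,-1],[[0,15,-135],-0.42,-1],[[0,20,-180],-0.56,-1],[[0,21,-225],-0.7,-1]]'
python3 -m handwheel '[[[0,0,0],-0.14,-1],[[0,0,0],-0.28,-1],[[0,0,0],-0.42,-1],[[0,0,0],-0.56,-1],[[0,0,0],-0.72,-1]]'
python3 -c "
from h import *
go(.597,-.125,.20,82);print(Rt()[:,0])
shot('wrist','w2');shot('top','top1')
a=cv2.imread('pics/w2.png')[:,80:560];b=cv2.imread('pics/top1.png')[150:330,290:490];cv2.imwrite('pics/c2.png',np.hstack([cv2.resize(a,(480,480)),cv2.resize(b,(320,288)) if 0 else cv2.copyMakeBorder(cv2.resize(b,(320,288)),0,192,0,0,cv2.BORDER_CONSTANT)]))"
```

```text
time_s: 10.2
ee_pos: [0.5965, -0.1239, 0.2054]
eef_rot: [-1.757, 1.558, -2.617]
force: [0.6, -0.0, 0.4]
grip_width: 0.0942
time_s: 10.7
ee_pos: [0.5965, -0.1238, 0.2051]
eef_rot: [-2.477, 1.557, -2.621]
force: [-0.2, 0.0, -0.1]
grip_width: 0.0938
tool [ 5.1 -1.1  0.8] spin -0.004179981150606317 jaw now 81.76 q6 -1.69 t 10.7
[-0.01158317 -0.00664117 -0.99991086]
```

View pics/c2.png

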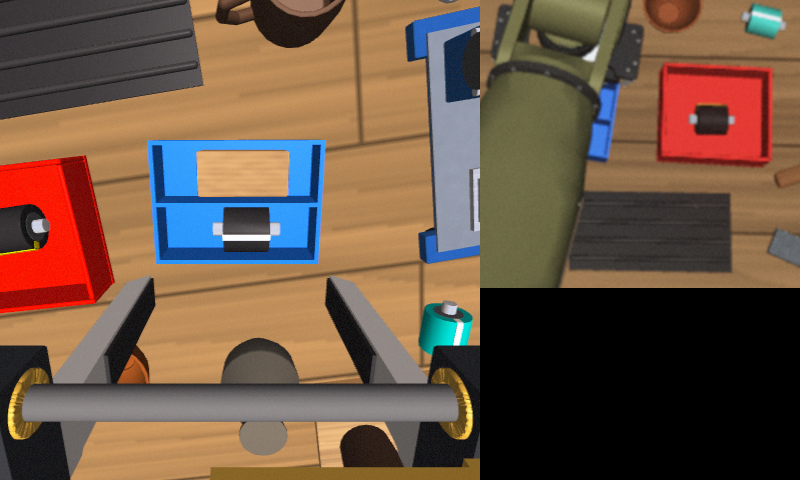

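The dragging idler lies in the tub. The wrist view (up = -x) shows the spare at crop (246,228), i.e. full-image (326,228), its axle ends at about crop columns 213 and 280.

```bash
python3 - <<'E'
from h import *
im,d,K,E=load('w2'); P=pts(d,K,E); g=im.max(2)
hsv=cv2.cvtColor(im,cv2.COLOR_BGR2HSV)
v0,v1,u0,u1=205,256,288,366
sub=np.zeros((480,640),bool); sub[v0:v1,u0:u1]=True
m=sub&(hsv[...,1]<70)&(P[...,2]>.018)  # grey/black/white, not blue
c=ctr(m)[0]; print(cv2.boundingRect(c)); q=P[m]
print('all',np.round(np.percentile(q,[1,50,99],axis=0),4).tolist())
t=P[sub&(P[...,2]>.036)&(hsv[...,1]<70)]; print('top',len(t),np.round(np.percentile(t,[1,50,99],axis=0),4).tolist(), cv2.minAreaRect((t[:,:2]*1000).astype(np.float32)))
print('rect',cv2.minAreaRect((q[:,:2]*1000).astype(np.float32)))
# tub roller, mat
im,d,K,E=load('top1'); P=pts(d,K,E); hsv=cv2.cvtColor(im,cv2.COLOR_BGR2HSV)
s=np.zeros((480,640),bool); s[200:245,412:465]=True; t=P[s&(hsv[...,2]<70)&(P[...,2]>.03)]; print('tubroller',np.round(np.percentile(t,[1,50,99],axis=0),3).tolist())
go(.597,-.125,.2,82)
E
```

```text
(293, 208, 67, 44)
all [[0.5792, -0.1513, 0.0305], [0.5989, -0.1201, 0.0467], [0.6235, -0.0901, 0.0514]]
top 1889 [[0.5806, -0.1424, 0.0364], [0.5989, -0.1201, 0.0475], [0.623, -0.0986, 0.0515]] ((569.6298217773438, -113.20111083984375), (51.07050704956055, 109.42975616455078), 81.76087951660156)
rect ((575.8989868164062, -127.98428344726562), (109.98155212402344, 63.45237731933594), 14.927489280700684)
tubroller [[0.547, -0.37, 0.032], [0.565, -0.348, 0.047], [0.588, -0.328, 0.056]]
tool [ 5.1 -1.   0.8] spin -0.007514718475014493 jaw now 81.57 q6 -1.68 t 10.8
```

```bash
python3 -c "
from h import *
go(.600,-.1206,.055,82)"
python3 -m handwheel '[[[35,3,-3],0,-0.8],[[75,3,-3],0,-0.8],[[115,3,-3],0,-0.8],[[145,3,-3],0,-0.8],[[145,3,-3],0,-0.8]]' 30
python3 -c "
from h import *
go(.600,-.1206,.025,82)"
```

```text
tool [150.1   4.9   4.6] spin -0.007514718475014493 jaw now 81.57 q6 -1.68 t 10.8
time_s: 11.3
ee_pos: [0.5901, -0.1209, 0.0561]
eef_rot: [-2.733, 1.552, -2.884]
force: [-0.4, 0.1, 0.0]
grip_width: 0.0842
tool [30.9  2.  10.3] spin -0.011822632435706743 jaw now 81.32 q6 -1.67 t 11.3
```

```bash

python3 -m handwheel '[[[0,2,10],-0.01,-0.8],[[12,2,10],-0.01,-0.8],[[24,2,10],-0.01,-0.8],[[30,2,10],-0.01,-0.8],[[30,2,10],-0.01,-0.8]]' 30
python3 -c "
from h import *
go(.600,-.1206,.025,82)"
python3 -m handwheel '[[[0,0,0],0,1],[[0,0,0],0,1],[[0,0,0],0,1],[[0,0,0],0,1],[[0,0,0],0,1]]' 30
python3 -m handwheel '[[[-20,0,0],0,1],[[-50,0,0],0,1],[[-95,0,0],0,1],[[-130,0,0],0,1],[[-130,0,0],0,1]]' 30
python3 -c "
from h import *
go(.4045,-.2625,.09,90.8)"
```

```text
time_s: 11.8
ee_pos: [0.5992, -0.1204, 0.025]
eef_rot: [-2.778, 1.551, -2.919]
force: [0.5, -0.4, 0.5]
grip_width: 0.0847
tool [-0.  -0.1  0.8] spin -0.0021277780821964847 jaw now 81.88 q6 -1.68 t 11.8
time_s: 12.3
ee_pos: [0.5995, -0.1205, 0.0254]
eef_rot: [-2.76, 1.551, -2.902]
force: [-0.5, 1.1, 2.8]
grip_width: 0.0659
time_s: 12.8
ee_pos: [0.6036, -0.1203, 0.1604]
eef_rot: [-2.49, 1.557, -2.632]
force: [0.2, -0.8, -2.7]
grip_width: 0.0657
tool [  73.6 -168.3 -176.3] spin -0.15567551241086053 jaw now 81.88 q6 -1.68 t 12.8
```

```bash

python3 -m handwheel '[[[0,-34,-36],-0.03,1],[[0,-68,-72],-0.06,1],[[0,-102,-108],-0.1,1],[[0,-136,-144],-0.14,1],[[10,-168,-176],-0.156,1]]'
python3 -c "
from h import *
go(.4045,-.2625,.04,90.8)"
```

```text
time_s: 13.3
ee_pos: [0.4036, -0.2625, 0.1531]
eef_rot: [-2.643, 1.557, -2.628]
force: [1.0, -0.2, -3.6]
grip_width: 0.0656
tool [113.1   0.7   2.3] spin 0.0018990163756408775 jaw now 90.91 q6 -2.23 t 13.3
```

```bash

python3 -m handwheel '[[[40,1,2],0,1],[[80,1,2],0,1],[[105,1,2],0,1],[[113,1,2],0,1],[[113,1,2],0,1]]'
python3 -c "
from h import *
go(.4045,-.2625,.0275,90.8)"
```

```text
time_s: 13.8
ee_pos: [0.4036, -0.2617, 0.039]
eef_rot: [-2.817, 1.556, -2.801]
force: [0.9, -0.4, -3.1]
grip_width: 0.0656
tool [11.5 -0.7  1.1] spin 0.0018609287133042715 jaw now 90.91 q6 -2.22 t 13.8
```

```bash

python3 -m handwheel '[[[6,0,1],0,1],[[11,0,1],0,1],[[11.5,0,1],0,1],[[11.5,0,1],0,1],[[11.5,0,1],0,-1]]'
python3 -m handwheel '[[[0,0,0],0,-1],[[0,0,0],0,-1],[[0,0,0],0,-1],[[-20,0,0],0,-1],[[-60,0,0],0,-1]]'
python3 -m handwheel '[[[-30,0,0],0.14,-1],[[-60,0,0],0.28,-1],[[-60,0,0],0.43,-1],[[-60,0,0],0.58,-1],[[-60,0,0],0.73,-1]]'
python3 -m handwheel '[[[0,0,0],0.14,-1],[[0,0,0],0.28,-1],[[0,0,0],0.43,-1],[[0,0,0],0.58,-1],[[0,0,0],0.73,-1]]'
python3 -c "
from h import *
go(.4045,-.2625,.1,0.8)
shot('wrist','w3')"
```

```text
time_s: 14.3
ee_pos: [0.4047, -0.2619, 0.028]
eef_rot: [-2.757, 1.557, -2.741]
force: [-0.4, -0.6, -0.4]
grip_width: 0.0707
time_s: 14.8
ee_pos: [0.4043, -0.2608, 0.0867]
eef_rot: [-3.008, 1.553, -2.992]
force: [0.2, -0.9, 0.5]
grip_width: 0.0939
time_s: 15.3
ee_pos: [0.4054, -0.2606, 0.147]
eef_rot: [-2.245, 1.554, -2.965]
force: [-0.3, 0.0, -0.2]
grip_width: 0.094
time_s: 15.8
ee_pos: [0.4054, -0.2606, 0.1471]
eef_rot: [-1.506, 1.554, -2.962]
force: [-0.6, 0.7, 0.2]
grip_width: 0.0936
tool [47.1 -0.3  1.7] spin 0.10028390613735594 jaw now 6.55 q6 -0.75 t 15.8
```

View pics/w3.png

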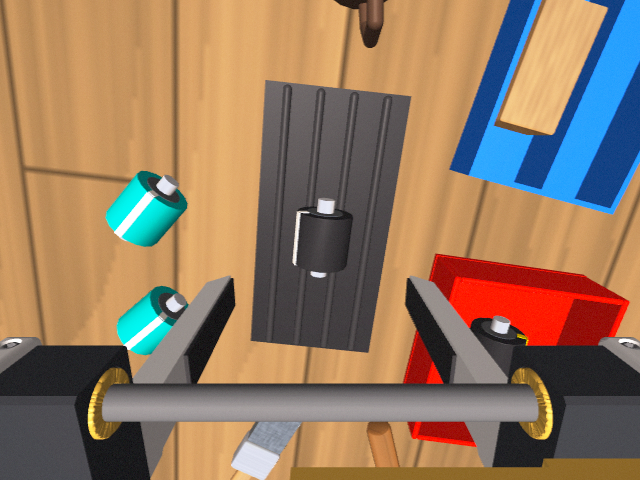

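The spare lies in the mat's middle groove at (323,238), axle along the ribs. I'll measure it from the depth and then regrip across the tube.

```bash
python3 - <<'E'
from h import *
im,d,K,E=load('w3'); P=pts(d,K,E)
s=np.zeros((480,640),bool); s[190:285,280:365]=True
t=P[s&(P[...,2]>.04)]; print(len(t),np.round(np.percentile(t,[1,50,99],axis=0),4).tolist(),cv2.minAreaRect((t[:,:2]*1000).astype(np.float32)))
s=P[s&(P[...,2]>.022)]; print(np.round(np.percentile(s,[1,99],axis=0),4).tolist())
go(.405,-.2625,.05,1)
E
```

```text
2617 [[0.3859, -0.2837, 0.0403], [0.4038, -0.2602, 0.048], [0.4225, -0.1777, 0.3132]] ((403.4339904785156, -231.0313720703125), (39.805747985839844, 106.8807601928711), 0.9191718697547913)
[[0.3821, -0.2931, 0.0251], [0.4262, -0.1777, 0.3132]]
tool [97.1  1.   1.7] spin 0.08699593684788831 jaw now 5.98 q6 -0.74 t 15.85
```

```bash

python3 -m handwheel '[[[35,0,2],0.085,-1],[[70,0,2],0.085,-1],[[92,0,2],0.085,-1],[[97,0,2],0.085,-1],[[97,0,2],0.085,-1]]'
python3 -c "
from h import *
go(.4045,-.2615,.028,1)"
```

```text
time_s: 16.35
ee_pos: [0.404, -0.2629, 0.0501]
eef_rot: [-1.447, 1.553, -2.997]
force: [-0.1, 0.2, 1.1]
grip_width: 0.0937
tool [22.1  1.  -1.4] spin 0.0036198611383967414 jaw now 1.21 q6 -0.66 t 16.35
```

```bash

python3 -m handwheel '[[[12,1,-1],0,-1],[[21,1,-1],0,-0.2],[[22,1,-1],0,-0.2],[[22,1,-1],0,1],[[22,1,-1],0,1]]' 30
python3 -m handwheel '[[[0,0,0],0,1],[[0,0,0],0,1],[[0,0,0],0,1],[[-20,0,0],0,1],[[-60,0,0],0,1]]' 30
python3 -m handwheel '[[[-45,0,0],0,1],[[-90,0,0],0,1],[[-130,0,0],0,1],[[-130,0,0],0,1],[[-130,0,0],0,1]]' 30
python3 -c "
from h import *
go(.602,.1337,.20,3)"
```

```text
time_s: 16.85
ee_pos: [0.4047, -0.2621, 0.0284]
eef_rot: [-1.424, 1.554, -2.974]
force: [0.2, 0.2, 0.4]
grip_width: 0.0655
time_s: 17.35
ee_pos: [0.4042, -0.2608, 0.0867]
eef_rot: [-1.628, 1.549, 3.106]
force: [1.3, -0.3, -2.9]
grip_width: 0.0453
time_s: 17.85
ee_pos: [0.4068, -0.2608, 0.2163]
eef_rot: [-1.629, 1.549, 3.105]
force: [-0.7, -0.2, -4.0]
grip_width: 0.0456
tool [  12.4  203.8 -390.2] spin -0.031169146676302467 jaw now 1.21 q6 -0.66 t 17.85
```

```bash

python3 -m handwheel '[[[0,21,-40],0,1],[[0,42,-80],0,1],[[5,63,-120],0,1],[[10,84,-160],0,1],[[12,105,-200],0,1]]'
python3 -m handwheel '[[[0,20,-38],0,1],[[0,40,-76],-0.01,1],[[0,60,-114],-0.02,1],[[0,80,-152],-0.03,1],[[0,99,-190],-0.03,1]]'
python3 -c "
from h import *
go(.602,.1337,.15,3);print(Rt()[:,0])"
```

```text
time_s: 18.35
ee_pos: [0.5068, -0.0567, 0.1996]
eef_rot: [-1.647, 1.545, 3.086]
force: [1.5, -0.8, -3.4]
grip_width: 0.0454
time_s: 18.85
ee_pos: [0.6014, 0.137, 0.1945]
eef_rot: [-1.645, 1.541, 3.119]
force: [0.5, -1.1, -2.2]
grip_width: 0.0455
tool [44.5  1.7  3.4] spin -0.0008321870841409563 jaw now 2.95 q6 0.11 t 18.85
[-2.99903958e-02  6.91518842e-04 -9.99549948e-01]
```

```bash
python3 - <<'E'
from h import *
o=get_obs()['ee_pos']; im,d,i=shot('wrist','w4'); K=[i['fx'],i['fy'],i['cx'],i['cy']]; P=pts(d,K,np.array(i['extrinsics']))
s=np.zeros((480,640),bool); s[150:345,240:400]=True
t=P[s&(P[...,2]>.16)&(P[...,2]<.25)&(im.max(2)<70)]; print(o,len(t),np.round(np.percentile(t,[1,50,99],axis=0),4).tolist())
cv2.imwrite('pics/w4c.png',cv2.resize(im[80:360,200:440],None,fx=2,fy=2))
E
```

```text
[0.60144508 0.13697102 0.19451117] 8195 [[0.5776, 0.1217, 0.1798], [0.6026, 0.1441, 0.2122], [0.6244, 0.1597, 0.2394]]
```

View pics/w4c.png

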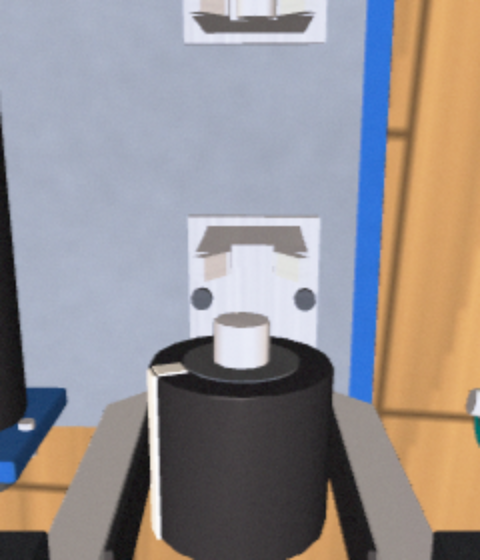

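The spare hangs square in the jaws over the empty bracket, +y face at y=0.160, so it is centred within 1 mm of the TCP. Lowering in stages.

```bash
python3 -c "
from h import *
go(.602,.1331,.127,3)"
python3 -m handwheel '[[[20,2,4],0,1],[[45,2,4],0,1],[[63,2,4],0,1],[[67,2,4],0,1],[[67,2,4],0,1]]'
python3 -c "
from h import *
go(.602,.1331,.094,3)"
```

```text
tool [67.   0.8  9.1] spin 0.0018543010945471195 jaw now 3.11 q6 0.11 t 18.9
time_s: 19.4
ee_pos: [0.6022, 0.1381, 0.1255]
eef_rot: [-1.684, 1.538, 3.082]
force: [-0.1, -0.3, -2.2]
grip_width: 0.0451
tool [31.5  0.5  5.1] spin 0.001613568023259978 jaw now 3.09 q6 0.11 t 19.4
```

```bash

python3 -m handwheel '[[[0,0,5],0,1],[[0,0,5],0,1],[[10,0,5],0,1],[[16,0,5],0,1],[[16,0,5],0,1]]'
python3 -c "
from h import *
go(.602,.1331,.094,3)"
```

```text
time_s: 19.9
ee_pos: [0.6013, 0.1331, 0.1081]
eef_rot: [-1.671, 1.536, 3.095]
force: [-0.5, 0.4, -3.2]
grip_width: 0.0455
tool [14.1  1.2  0.1] spin 0.0017502453775002532 jaw now 3.1 q6 0.1 t 19.9
```

```bash

python3 -m handwheel '[[[5,1,0],0,1],[[10,1,0],0,1],[[14,1,0],0,1],[[14,1,0],0,1],[[14,1,0],0,1]]'
python3 -c "
from h import *
go(.602,.1331,.092,3)"
```

```text
time_s: 20.4
ee_pos: [0.6019, 0.1332, 0.0942]
eef_rot: [-1.674, 1.537, 3.093]
force: [2.4, 1.1, -2.5]
grip_width: 0.045
tool [2.2 0.1 0.2] spin 0.001871009493759836 jaw now 3.11 q6 0.1 t 20.4
```

```bash

python3 -m handwheel '[[[2,0,0],0,1],[[2,0,0],0,1],[[2,0,0],0,-0.6],[[2,0,0],0,-0.6],[[2,0,0],0,-0.6]]'
python3 -m handwheel '[[[0,0,0],0,-0.6],[[-25,0,0],0,-0.6],[[-70,0,0],0,-0.6],[[-90,0,30],0,1],[[-90,0,60],0,1]]'
python3 -m handwheel '[[[0,0,0],0,1],[[0,0,0],0,1],[[0,0,0],0,1],[[0,0,0],0,1],[[0,0,0],0,1]]'
python3 - <<'E'
from h import *
im,d,i=shot('wrist','w5'); K=[i['fx'],i['fy'],i['cx'],i['cy']]; P=pts(d,K,np.array(i['extrinsics'])); q=P.reshape(-1,3); g=im.reshape(-1,3).max(1)
for c in((.594,.2835),(.602,.1337)):
    b=q[(abs(q[:,0]-c[0])<.035)&(abs(q[:,1]-c[1])<.026)&(q[:,2]>.085)&(q[:,2]<.15)&(g<75)]
    if len(b): print(len(b),np.round(np.percentile(b,[1,50,99],axis=0),4).tolist())
cv2.imwrite('pics/w5c.png',im[:330])
go(.5718,.132,.140,3)
E
```

```text
time_s: 20.9
ee_pos: [0.6019, 0.1331, 0.0922]
eef_rot: [-1.669, 1.536, 3.097]
force: [-0.0, 1.3, 0.2]
grip_width: 0.0654
time_s: 21.4
ee_pos: [0.6093, 0.0728, 0.1856]
eef_rot: [-1.686, 1.542, 3.082]
force: [0.4, -0.1, 0.1]
grip_width: 0.0626
time_s: 21.9
ee_pos: [0.6092, 0.0735, 0.1853]
eef_rot: [-1.685, 1.541, 3.084]
force: [-0.0, 0.5, 0.5]
grip_width: 0.0225
3062 [[0.582, 0.1115, 0.0953], [0.6072, 0.1329, 0.1099], [0.6234, 0.1547, 0.114]]
tool [ 46.5 -32.7 -60.5] spin 0.003961370805761991 jaw now 3.23 q6 0.0 t 21.95
```

View pics/w5c.png

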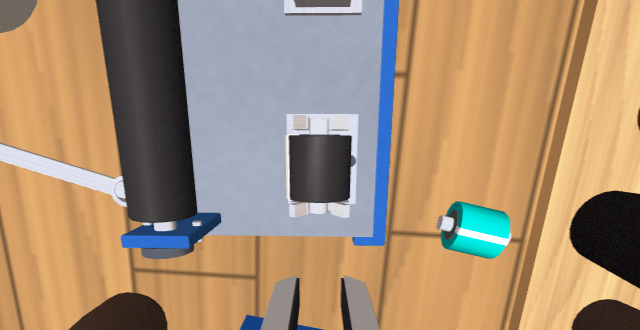

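Seated: tube at x 0.582–0.623 and y 0.111–0.155, top at 0.114, the same as the old one. Now the spin of R, then L.

```bash

python3 -m handwheel '[[[0,-32,-30],0,1],[[20,-32,-60],0,1],[[42,-32,-60],0,1],[[46,-32,-60],0,1],[[46,-32,-60],0,1]]'
python3 -c "
from h import *
go(.5718,.132,.1245,3)"
```

```text
time_s: 22.45
ee_pos: [0.5725, 0.1315, 0.1402]
eef_rot: [-1.676, 1.54, 3.092]
force: [0.7, 0.3, 0.5]
grip_width: 0.0007
tool [15.7 -0.2 -0.5] spin 0.003924182001831722 jaw now 3.22 q6 0.1 t 22.45
```

```bash

python3 -m handwheel '[[[8,0,0],0,1],[[15.5,0,0],0,1],[[15,20,0],0,1],[[14.5,42,0],0,1],[[13.5,64,0],0,1]]'
python3 -m handwheel '[[[-30,64,0],0,1],[[-30,60,-45],0,1],[[-30,-8,-90],0,1],[[-30,-8,-140],0,1],[[-20,-8,-152],0,1]]'
python3 -c "
from h import *
go(.626,.285,.1245,3); print(Rt()[:,0],Rt()[:,1])"
```

```text
time_s: 22.95
ee_pos: [0.637, 0.1348, 0.1254]
eef_rot: [-1.684, 1.542, 3.084]
force: [-0.2, 0.4, 0.5]
grip_width: 0.0004
time_s: 23.45
ee_pos: [0.6201, 0.2882, 0.1469]
eef_rot: [-1.714, 1.543, 3.054]
force: [1.0, 0.1, 0.4]
grip_width: 0.0003
tool [22.3  6.3  3.6] spin 0.003996945172470509 jaw now 3.23 q6 0.32 t 23.45
[-0.02779168  0.00242792 -0.99961079] [ 0.99803172  0.05630552 -0.02761102]
```

```bash

python3 -m handwheel '[[[12,6,2],0,1],[[22,6,3],0,1],[[22.5,-16,3],0,1],[[23,-38,3],0,1],[[24,-60,3],0,1]]'
python3 -m handwheel '[[[-40,0,0],0,1],[[-85,20,30],0,1],[[-120,20,80],0,1],[[-140,20,130],0,1],[[-140,20,180],0,1]]'
python3 - <<'E'
from h import *
F=[]
for k in range(8):
    im,d,i=shot('wrist','f%d'%k); F.append(im)
K=[i['fx'],i['fy'],i['cx'],i['cy']]; P=pts(d,K,np.array(i['extrinsics'])); q=P.reshape(-1,3); g=im.reshape(-1,3).max(1)
for c in((.594,.2835),(.602,.1337)):
    m=(abs(P[...,0]-c[0])<.023)&(abs(P[...,1]-c[1])<.02)&(P[...,2]>.09)&(P[...,2]<.12)
    print(c,m.sum(),np.round(np.percentile(P[m],[1,50,99],axis=0),4).tolist())
    for im in F:
        hsv=cv2.cvtColor(im,cv2.COLOR_BGR2HSV); s=m&(im.max(2)>110)
        print('   ',s.sum(),round(float(P[s][:,0].mean()),4) if s.sum() else None)
cv2.imwrite('pics/f.png',np.hstack([F[0][:330,180:480],F[4][:330,180:480]])); print(get_obs()['time_s'],get_obs()['ee_pos'])
E
```

```text
time_s: 23.95
ee_pos: [0.56, 0.2801, 0.1246]
eef_rot: [-1.725, 1.544, 3.041]
force: [-0.2, 0.7, -1.0]
grip_width: 0.0004
time_s: 24.45
ee_pos: [0.593, 0.1175, 0.263]
eef_rot: [-1.753, 1.547, 3.012]
force: [0.5, 0.1, 0.4]
grip_width: 0.0005
(0.594, 0.2835) 3029 [[0.5716, 0.2639, 0.0956], [0.5932, 0.2834, 0.1111], [0.6154, 0.3025, 0.1148]]
    209 0.6137
    776 0.6041
    710 0.602
    613 0.5936
    486 0.5849
    255 0.5789
    24 0.5949
    11 0.5954
(0.602, 0.1337) 2045 [[0.5804, 0.1143, 0.0938], [0.6021, 0.1345, 0.1108], [0.6243, 0.1533, 0.1147]]
    128 0.6155
    466 0.6069
    283 0.6085
    120 0.6117
    29 0.6153
    27 0.589
    31 0.5821
    42 0.5805
24.85 [0.59211459 0.12126329 0.26017404]
```

View pics/f.png

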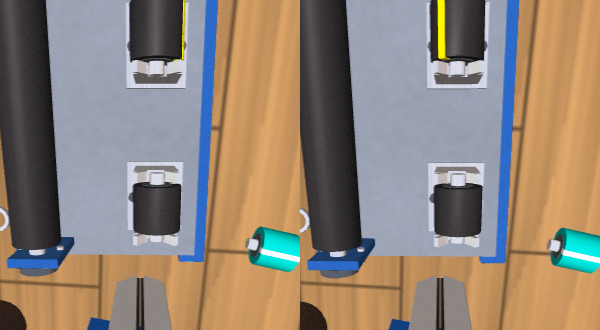

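Both rollers run on. The yellow stripe on L moves from +x to -x, and R's white stripe went out of sight over the +x side. One more burst will confirm R and that the state is at rest before handing in.

```bash

python3 -m handwheel '[[[0,0,0],0,1],[[0,0,0],0,1],[[0,0,0],0,1],[[0,0,0],0,1],[[0,0,0],0,1]]'
python3 - <<'E'
from h import *
for k in range(14):
    im,d,i=shot('wrist','g%d'%k)
    P=pts(d,[i['fx'],i['fy'],i['cx'],i['cy']],np.array(i['extrinsics'])); r=[]
    for c in((.594,.2835),(.602,.1337)):
        m=(abs(P[...,0]-c[0])<.018)&(abs(P[...,1]-c[1])<.017)&(P[...,2]>.095)&(P[...,2]<.12); s=m&(im.max(2)>120)
        r+=[int(s.sum()),round(float(P[s][:,0].mean()),4) if s.sum()>20 else None]
    print(r)
t=get_obs(); print(t['time_s'],np.round(t['force'],1))
im,d,i=shot('top','topE'); P=pts(d,[i['fx'],i['fy'],i['cx'],i['cy']],np.array(i['extrinsics']))
s=np.zeros((480,640),bool); s[200:245,412:465]=True; q=P[s&(im.max(2)<70)&(P[...,2]>.03)]; print(np.round(np.median(q,0),3) if len(q) else 'hidden')
E
```

```text
time_s: 25.35
ee_pos: [0.5921, 0.1214, 0.2602]
eef_rot: [-1.72, 1.543, 3.047]
force: [-0.2, 0.1, -0.4]
grip_width: 0.0003
[417, 0.5832, 0, None]
[159, 0.5774, 0, None]
[0, None, 0, None]
[0, None, 0, None]
[0, None, 0, None]
[0, None, 0, None]
[0, None, 0, None]
[0, None, 0, None]
[0, None, 0, None]
[0, None, 0, None]
[0, None, 0, None]
[0, None, 11, None]
[0, None, 150, 0.586]
[135, 0.6107, 242, 0.5891]
26.05 [ 1.1 -0.3 -0.1]
[ 0.565 -0.348  0.047]
```

R's white stripe came round again on the -x side 2–3 s after its stroke, so both were running well above 0.8 rad/s, untouched. The dragger is lying still in the tub. Handing in.

```bash
python3 -c "
from station import *
print(hand_in())"
```

```text
the job is handed in; nothing more can be done
None
```

The job is done and was handed in at about 26 s of the 72 s allowed; no verdict was reported.

**What I did:**
- I stroked both idlers. The left one ran on and the right one stopped at once, so I put the right one in the red tub.
- I took the new roller from the tray by its axle ends, laid it on the mat, gripped it again across the tube and seated it in the right bracket. Then I spun it, and after it the left idler.

**Last checks:**
- **Spinning:** both stripes kept moving, untouched. The left stripe came round again about 2.1 s after its stroke. The new roller's stripe did the same about 3 s after its own.
- **Seating:** both tubes measured within about 2 mm of the seated position, and the old idler in the tub had not moved between its two measurements.

**What was off:**
- The arm overshot about 5 mm on the first stroke, so it went deeper than the 2–3 mm intended. The left idler still measured as seated afterwards.
- The wrist force read roughly 49 N when the old idler was set down in the tub, below the 120 N limit.
- I did not measure the pots again at the end, but nothing touched them as far as I could see.

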